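# Shut the marked air valve in the lathe bench's stopcock box

## Task

On the lathe bench, push the sliding wooden cover of the grey air-valve box fully aside along its guides, until it is off the valves and lies over the box's closed half, without lifting it off. Then push the marked handle (the one with the round disc on its hub) shut, all the way round to its stop, so that it lies across its pipe. Leave the other handle and the things standing around the box as they are.

Things in the scene. Friction and masses are not known exactly. Their poses are not given: they have to be found in the camera images.
- box: Fixed grey steel box on the bench, 215 (x) x 478 (y) x 85 mm high; origin at the centre of its underside, z up, yaw within 0.25 rad of the world's. The -y half is an open well with the valves, the +y half a closed flat deck. Guide strips along the long edges (inner faces x = -97.5 and 97.5 mm) and end stops (inner faces y = -231 and 231 mm) rise 8 mm above the rim at z = 85 mm.
- well_mid (a point): Middle of the well's mouth, at rim height, box frame (0, -116, 85) mm. The well is open inside x -85..85 mm and y -220..-12 mm of the box's frame, floor at z = 8 mm; both valves are in it, hidden under the cover at the start.
- deck_mid (a point): Point on the deck at rim height, box frame (0, 118, 85) mm: here the cover's origin lies when the cover has been slid fully aside and meets the far (+y) end stop.
- cover: Loose plywood cover, 0.3 to 0.6 kg, plate 191 (x) x 225 (y) x 6 mm, lying on the rim between the guide strips (2 mm play each side); origin at the centre of its underside, axes as the box's. It starts over the well (origin at box y -117..-97 mm) and slides along the box's +y to the far end stop (origin at box y = 118 mm); sliding takes 1 to 6 N.
- cover_block (a point): Middle of the top of the wooden block in the middle of the cover, to push against: 110 (x) x 100 (y) mm, 22 mm high, standing on the plate. Its upright push face is 50 mm from here towards the box's -y. While the cover lies on the rim the block spans box z 91 to 113 mm.
- marked_spindle (a point): Point on the fixed vertical turning axis of the marked valve, level with the top of its bar: box frame x = 30, y = -165 or -82 (the valves may be swapped), z = 72 mm. The marked handle has a round flat steel disc, 38 mm across, 4 mm thick, on top of its hub; the plain one has only a 12 mm stub there.
- marked_tip (a point): Top of the free end of the marked handle, 64 mm from its turning axis. The handle is a dark steel bar 12 mm wide and 14 mm deep (box z from 58 to 72 mm) with a hub 26 mm across.
- marked_handle (a joint): Angle of the marked handle, rad. 0: open, along its pipe, pointing to the box's -x. It grows clockwise seen from above, the free end swinging towards the box's +y, to a stop at 1.571: shut, across the pipe, pointing to the box's +y. Starts at 0 to 0.25; stays where it is left (friction 0.12 N m, about 3 N at 45 mm from the axis).
- plain_spindle (a point): The same point on the axis of the other, plain valve, 83 mm from the marked one along the box's y.
- plain_tip (a point): Top of the free end of the plain handle, of the same size as the marked one. It starts open too (turned 0 to 0.25 rad from the box's -x towards +y) and is to stay as it is.
- bowl: Loose turned wooden bowl, 100 mm across and 50 mm high, on the bench to the left of the box; origin under its centre. A bystander.
- wax_tin: Loose tin, 70 mm across and 70 mm high, on the bench to the left of the box, nearer the robot than the bowl; origin under its centre. A bystander.
- mallet: Loose wooden turner's mallet standing on its head, 74 mm across and 205 mm high, handle up, to the right of the box; origin under its centre. A bystander.

How it is judged (in metres and radians):
On the way, in this order (a step that is already met when the one before it is completed fails the run):
1. the cover lies aside, over the closed half of the box, the valve well open (y of cover in the frame of box above 0.092 m), for 0.2 s.
2. the marked handle is pushed round to its stop (value of joint marked_handle above 1.48 rad), for 0.2 s.
At the end, for the whole second after the job is handed in: The cover lies flat in its guides, at rest, within 26 mm of the far end stop over the closed half; the marked handle is within 0.09 rad (5 degrees) of its shut stop; the plain handle's tip has moved less than 12 mm, and bowl, tin and mallet stand upright within 20 mm of where they were (y of cover in the frame of box above 0.092 m and value of joint marked_handle above 1.48 rad and z of cover in the frame of box between 0.08 and 0.09 m and angle between cover's own z axis and vertical below 0.04 rad and distance of plain_tip from where it was at the start of the episode below 0.012 m and linear speed of cover below 0.01 m/s and distance of each of bowl, wax_tin, mallet from where it was at the start of the episode below 0.02 m and angle between each of bowl, wax_tin, mallet's own z axis and vertical below 0.1 rad); the robot touches nothing.
It fails at once if the cover is lifted off or tipped up (15 mm or 0.15 rad) (z of cover in the frame of box above 0.1 m or angle between cover's own z axis and vertical above 0.15 rad).
It fails at once if the plain handle is turned (tip moved by 12 mm) (distance of plain_tip from where it was at the start of the episode above 0.012 m).
It fails at once if the bowl, the tin or the mallet is moved, lifted or knocked over (distance of any of bowl, wax_tin, mallet from where it was at the start of the episode above 0.02 m or angle between any of bowl, wax_tin, mallet's own z axis and vertical above 0.25 rad).
It also fails if it takes over 51 s, if anything falls off the work surface, if the arm or the gripper's body presses on something with over 40 N, if the wrist force passes 120 N, or if a joint passes its speed limit or range.

## Robot

A 6-joint arm with a two-finger parallel gripper is mounted at the origin on the work surface. World frame = base frame: x ahead of the robot, y to its left, z up, the work surface at z = 0. Lengths are in m, angles in degrees, forces in N, time in s.
With the tool pointing down it reaches from about 0.375 to 0.975 m from the base axis. Payload 3.8 kg.
Tool frame: the origin (TCP) lies midway between the tips of the shut fingers; the grasp point (between the pads) lies ctrl.pinch_z behind it (ctrl.pinch_z is the distance from the TCP to the grasp point, in m); y points along the fingers, z is the direction in which the jaws open and shut, and the axes are right-handed (so a half turn about y gives the same grasp; the last joint's range is limited). The gripper opens to 88 mm and grips with 3 to 60 N. Pads are 18 mm wide; open, the fingers measure 123 mm over their backs; the gripper's body (75 mm by 187 mm) begins 45 mm behind the grasp point.
Start: joints at [-75.224, 15.12, 91.902, -0, 72.978, -2.114], TCP at [0.196, -0.646, 0.239] pointing down, gripper open.
Joint ranges: [-150.88, 150.88], [-54.13, 125.18], [17.81, 147.31], [-75.09, 255.09], [0, 152.58], [-146.25, 146.25]. Speed limits (degrees/s): [147.25, 147.25, 180, 180, 180, 180].

## Interface

Orientations are given as [roll, pitch, yaw] about the fixed x, y, z axes, in that order (R = Rz(yaw) Ry(pitch) Rx(roll)).
In Python, from workcell import ctrl gives the robot as it stands.
- The arm moves only by the tool arm_command, never from a script. Its argument "deltas" is a list of rows, each a list of 3 entries, a list of its own where there are three numbers: the shift along the tool's x, y, z scaled (see below), then the turn about the tool's y scaled (see below), then the opening, from -1 (shut) to 1 (fully open). In form: [[[dx, dy, dz], yaw, gripper], ...]. A call has 1 to 12 rows; each row shifts and turns the commanded pose from where the row before left it, along the tool's axes as they then stand; what a row does not reach is not made up. The controller multiplies each number of a shift by 0.05 m and each number of a turn by pi/4 rad. A row lasts 1/10 s, in which the tool goes at most 50 mm and 8.59 degrees, less where a joint would pass 70% of its speed; a pose out of reach is approached as far as the arm can. A call with a number of a shift or a turn outside -1 to 1 is refused whole. A call with a gripper value outside its range is refused whole. The fingers move at their own pace and stop on an object; the grip force is fixed at half the most. Time passes only in rows, so rows that do not move let the fingers close. It gives the time, the measured TCP pose, the force and the opening at its end, in the units of the state.
- ctrl.state(): the state, without advancing time (a new reading comes with each control period).
- ctrl.grab_frame(name): name is "scene" or "side" or "wrist"; returns a dict with "pixels" (384x512x3 uint8, blue, green, red), "mtx" (3x3 intrinsics, pixels), "R" (3x3) and "t" (3): a world point X has camera coordinates R X + t. Camera axes: x right, y down, z forward; pixel columns grow to the right and rows downward; lengths in m; the calibration is good to about 2 mm. A picture is of the moment at which its call begins. There is no depth.
- ctrl.sign_off(): hands the job in, once; it reports no verdict.
Trained networks look in a picture, given as the dict that the camera call returned (one of the last four; its "shot" number tells which), for a name from the list of things; names that differ only in an ending like _2 or _b are one class to them, and where a whole thing is asked for, a point or a joint stands for the part that bears it (a point fixed in the world has none). Each returns a list of dicts, best first, with "score" (0 to 1); they miss things now and then, are a little off and sometimes report something else, mostly with a low value. They report only what shows in the picture. A call takes as long as a camera call.
- ctrl.spot_in(name, picture): "point" ([row, column] in pixels, amid what is visible of it).
- ctrl.outline_of(name, picture): "mask" (384x512 bool, what is visible of it) and "point" ([row, column] in pixels, amid what is visible of it).
The state is a dict: "time_s": time; "joint_pos": joint angles; "joint_velocities": joint speeds; "effort": joint torques, N m; "ee_pos": TCP position; "orientation": TCP orientation; "force": force on the tool from outside, world axes, zero at the start; "ft_torque": the same for the moment, N m; "gripper_width": opening from 0.0 (shut) to 1.0 (fully open).
Only numpy, scipy, OpenCV 4.12 (cv2) and the standard library are available. Lean on these libraries where they do the work, as an engineer would, in place of code of your own. Each camera call takes 0.05 s, during which the arm holds its last target. There are 200 camera calls.

## Working session

There is one attempt and no reset: what is moved stays moved. The work goes in short steps, Python scripts to look and compute and a tool call to move; the robot and the scene stay as the last step left them, time stands still between calls to the robot, and variables do not carry over. Pictures are saved under pics/ and viewed, about 8 in all and at most 12, crops included, and the job is handed in when it is done.

Besides the shell and the picture viewer there is one more tool, called after "Call:" as name(argument=value, ...) on one line, values as JSON. arm_command: Moves the arm, as the interface text tells. Its arguments: {"type":"object","properties":{"deltas":{"type":"array","items":{"type":"array"}}},"required":["deltas"]}

```bash
mkdir -p pics; ls; python3 - <<'E'
from workcell import ctrl
import cv2,numpy as np
s=ctrl.state();print(s,ctrl.pinch_z)
ims=[]
for c in ["scene","side"]:
    f=ctrl.grab_frame(c);ims.append(f["pixels"]);print(c,f["mtx"].tolist(),np.round(f["R"],4).tolist(),f["t"])
    for n in ["box","cover","cover_block","bowl","wax_tin","mallet"]:
        print(n,[(r["point"],round(r["score"],2)) for r in ctrl.spot_in(n,f)[:2]])
    cv2.imwrite(f"pics/{c}0.png",f["pixels"])
E
```

```text
pics
{'time_s': 0.0, 'joint_pos': array([-7.52243710e+01,  1.51690694e+01,  9.19798746e+01,  1.85105383e-04,
        7.29781269e+01, -2.11378200e+00]), 'joint_velocities': array([-0.10683969, -0.00370436,  0.0367089 , -0.05818792,  0.06259039,
       -0.00969294]), 'effort': array([-5.66579492e-04, -5.02108598e+01, -3.56872559e+01,  7.27083161e-02,
        2.93675030e-02, -1.58147468e-04]), 'ee_pos': array([ 0.1959286 , -0.64520123,  0.23740206]), 'orientation': array([-9.01269779e+01,  4.86364442e-03, -1.63110649e+02]), 'force': array([-0.10447979,  0.37982162,  0.46044362]), 'ft_torque': array([-0.0530853 ,  0.01597486,  0.04247607]), 'gripper_width': 0.9987421038625686} 0.0187
scene [[436.8356130231333, 0.0, 255.12769227192825], [0.0, 436.8356130231333, 194.15365031173678], [0.0, 0.0, 1.0]] [[-0.7915, 0.6111, 0.0129], [0.4565, 0.6051, -0.6523], [-0.4064, -0.5103, -0.7579]] [ 0.43740236 -0.17414389  1.68986321]
box [([224.0, 258.9], 0.59)]
cover [([124.4, 192.7], 0.7), ([170.4, 237.5], 0.61)]
cover_block [([166.7, 231.7], 0.65)]
bowl [([322.4, 321.1], 0.73)]
wax_tin [([283.4, 374.0], 0.82), ([168.7, 230.6], 0.73)]
mallet [([125.9, 192.4], 0.91)]
side [[458.2724517121647, 0.0, 254.3467093296553], [0.0, 458.2724517121647, 198.5948133489064], [0.0, 0.0, 1.0]] [[-0.9871, -0.1598, 0.0102], [-0.1317, 0.7735, -0.62], [0.0912, -0.6134, -0.7845]] [0.54413531 0.11492275 1.50367085]
box [([217.6, 245.7], 0.95)]
cover [([161.1, 270.4], 0.85)]
cover_block [([158.3, 269.0], 0.93)]
bowl [([313.4, 190.0], 0.71)]
wax_tin [([331.7, 270.7], 0.58)]
mallet [([112.7, 285.5], 0.89)]
```

```bash
python3 - <<'E'
import cv2,numpy as np
a=cv2.imread("pics/scene0.png")[60:360,120:440];b=cv2.imread("pics/side0.png")[60:360,120:440]
cv2.imwrite("pics/v1.png",cv2.resize(a,None,fx=2,fy=2,interpolation=2)[:600])
cv2.imwrite("pics/v2.png",cv2.resize(b,None,fx=2,fy=2,interpolation=2)[:600])
E
```

```text
(no output)
```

View pics/v1.png

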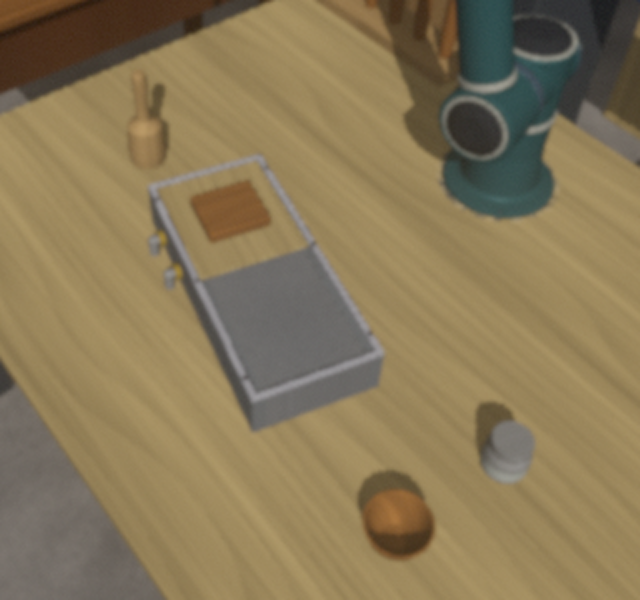

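View pics/v2.png

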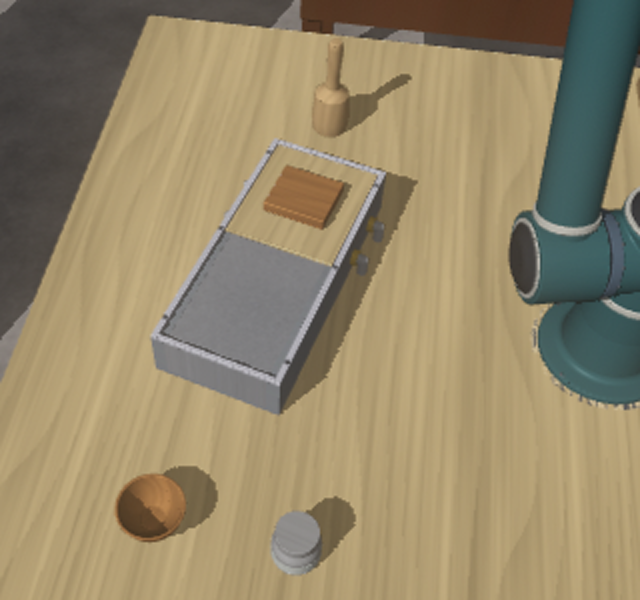

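v1 shows the well half with the cover and block near the mallet. The top outer corners of the guides are at about (150,187), (265,157), (382,350) and (250,402). In v2 the same corners are at about (278,142), (385,173), (278,382) and (153,340). I'll fit the box pose to both views.

```bash
cat > h.py <<'E'
import numpy as np,cv2,json
from scipy.optimize import least_squares
def proj(f,X):
    c=np.asarray(X)@np.array(f["R"]).T+f["t"]; p=c@np.array(f["mtx"]).T; return p[:,:2]/p[:,2:]
def unproj(f,uv,z):
    d=np.array(f["R"]).T@np.linalg.inv(f["mtx"])@[uv[0],uv[1],1]; o=-np.array(f["R"]).T@f["t"]
    return o+d*(z-o[2])/d[2]
def b2w(p,X):
    X=np.atleast_2d(X); c,s=np.cos(p[2]),np.sin(p[2])
    return np.c_[p[0]+c*X[:,0]-s*X[:,1],p[1]+s*X[:,0]+c*X[:,1],X[:,2]]
E
python3 - <<'E'
from h import *
from workcell import ctrl
fs={c:ctrl.grab_frame(c) for c in("scene","side")}
out=lambda z:[[x*.1075,y*.239,z] for x,y in((1,-1),(-1,-1),(-1,1),(1,1))]
px={"scene":[(150,187),(265,157),(382,350),(250,402)],"side":[(278,142),(385,173),(278,382),(153,340)]}
px={k:np.array(v)/2+[120,60] for k,v in px.items()}
# correspondences: scene robot side = right -> -x ; side: right = -x
def res(p):return np.concatenate([(proj(fs[k],b2w(p,out(.093)))-px[k]).ravel() for k in px])
r=least_squares(res,[.6,-.05,0]);p=r.x;print(p,np.round(r.fun,1))
for k in px:
    r1=least_squares(lambda p:(proj(fs[k],b2w(p,out(.093)))-px[k]).ravel(),p);print(k,r1.x)
# model pose refine: IoU check with masks
for k in fs:
    for n in("box","cover_block","cover"):
        for m in ctrl.outline_of(n,fs[k])[:2]:
            pt=m["point"];w=unproj(fs[k],(pt[1],pt[0]),.113 if n=="cover_block" else .093)
            d=w-[p[0],p[1],0];c,s=np.cos(p[2]),np.sin(p[2]);print(k,n,round(m["score"],2),m["mask"].sum(),"box frame",c*d[0]+s*d[1],-s*d[0]+c*d[1])
    for n,z in(("bowl",.04),("wax_tin",.04),("mallet",.05)):
        m=ctrl.spot_in(n,fs[k]);print(n,[unproj(fs[k],q["point"][::-1],z)[:2].round(3) for q in m[:1]])
# wireframe overlay
for k in fs:
    im=cv2.resize(fs[k]["pixels"],None,fx=2,fy=2)
    def poly(P,col):
        q=(proj(fs[k],b2w(p,P))*2+.5).astype(int);cv2.polylines(im,[q.reshape(-1,1,2)],True,col,1)
    poly(out(.093),(0,0,255));poly(out(0),(0,255,0))
    poly([[x*.055,-.107+y*.05,.113] for x,y in((1,-1),(-1,-1),(-1,1),(1,1))],(255,0,0))
    cv2.imwrite(f"pics/o_{k}.png",im[150:700,280:760])
a=cv2.imread("pics/o_scene.png")[:420,:400];b=cv2.imread("pics/o_side.png")[:420,:400]
cv2.imwrite("pics/v3.png",np.hstack([a,b]));np.save("p.npy",p)
E
```

```text
[ 0.54627853 -0.04162544 -0.25794894] [-0.  -1.3 -1.  -1.8  2.   1.4  1.3 -1.  -1.5 -1.8  0.8  0.3 -0.   1.7
 -2.2 -2.2]
scene [ 0.54893748 -0.04132173 -0.26389406]
side [ 0.54394384 -0.04087463 -0.25168697]
scene box 0.71 6611 box frame 0.02562012339838427 0.14412236844186593
scene cover_block 0.76 2746 box frame 0.015977669091105328 -0.09172023660073053
bowl [array([0.653, 0.415])]
wax_tin [array([0.449, 0.422])]
mallet [array([ 0.497, -0.466])]
side box 0.8 6526 box frame -0.01801284677653496 0.13365968101262918
side cover_block 0.74 2752 box frame -0.005276006627177636 -0.10183353143978578
side cover 0.94 2759 box frame -0.0023156486466914573 -0.10569352141647463
bowl [array([0.666, 0.412])]
wax_tin [array([0.447, 0.429])]
mallet [array([ 0.49, -0.46])]
```

View pics/v3.png

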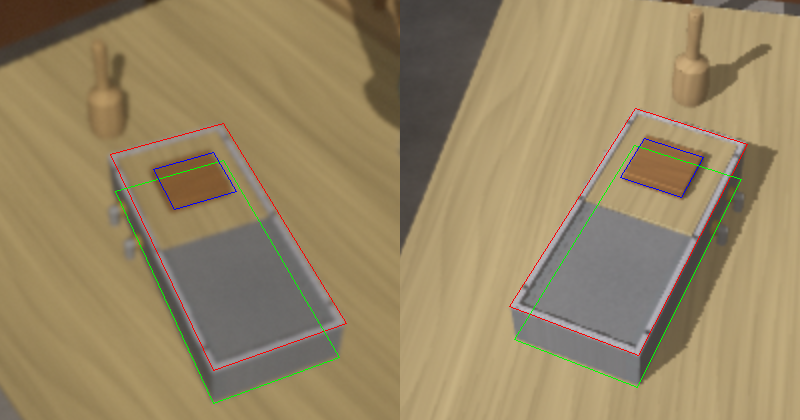

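The overlay matches both views to within about 1–2 px, so the box sits at about (0.546, -0.042) with yaw about -0.255. The block centre is at box y of about -0.107. Next I shut the gripper and align tool x with box -y and tool z with box +x.

Call:
arm_command(deltas=[[[0, 0, 0], -0.186, -1], [[0, 0, 0], -0.186, -1], [[0, 0, 0], -0.186, -1], [[0, 0, 0], -0.186, -1], [[0, 0, 0], -0.186, -1], [[0, 0, 0], -0.186, -1], [[0, 0, 0], -0.186, -1], [[0, 0, 0], 0, -1]])

```text
time_s: 2.2
ee_pos: [0.1961, -0.6459, 0.2387]
orientation: [-90.0, -0.0, -104.5]
force: [-0.2, 0.5, 0.3]
gripper_width: 0.299
```

Call:
arm_command(deltas=[[[-0.8, 0, 0.31], 0, -1], [[-0.8, 0, 0.31], 0, -1], [[-0.8, 0, 0.31], 0, -1], [[-0.8, 0, 0.31], 0, -1], [[-0.8, 0, 0.31], 0, -1], [[-0.8, 0, 0.31], 0, -1], [[-0.8, 0, 0.31], 0, -1], [[-0.8, 0, 0.31], 0, -1], [[-0.8, 0, 0.31], 0, -1], [[-0.8, 0, 0.31], 0, -1], [[-0.8, 0, 0.31], 0, -1], [[-0.8, 0, 0.31], 0, -1]])

```text
time_s: 3.4
ee_pos: [0.4974, -0.2263, 0.239]
orientation: [-90.0, -0.0, -104.8]
force: [0.3, -0.2, -0.4]
gripper_width: 0.005
```

```bash
cat >> h.py <<'E'
def w2b(p,X):
    d=np.asarray(X,float)-[p[0],p[1],0];c,s=np.cos(p[2]),np.sin(p[2]);return np.array([c*d[0]+s*d[1],-s*d[0]+c*d[1],d[2]])
E
python3 - <<'E'
from h import *
from workcell import ctrl
p=np.load("p.npy");f=ctrl.grab_frame("wrist");s=ctrl.state()
print(s["ee_pos"],s["orientation"],w2b(p,s["ee_pos"]),s["gripper_width"],s["time_s"])
im=f["pixels"].copy()
for P in ([[x*.0975,y*.231,.093] for x,y in((1,-1),(-1,-1),(-1,1),(1,1))],[[x*.055,-.107+y*.05,.113] for x,y in((1,-1),(-1,-1),(-1,1),(1,1))]):
    q=proj(f,b2w(p,P));print(q.round());cv2.polylines(im,[q.astype(int).reshape(-1,1,2)],True,(0,0,255),1)
cv2.imwrite("pics/v4.png",im)
E
```

```text
[ 0.50060121 -0.22141669  0.23907921] [ -89.85607483    0.2701593  -104.59490798] [ 0.00169828 -0.18549508  0.23907921] 0.007410104433510351 3.45
[[ 353.  218.]
 [ 165.  218.]
 [ 106. -470.]
 [ 414. -469.]]
[[320. 149.]
 [199. 148.]
 [193.  26.]
 [327.  26.]]
```

View pics/v4.png

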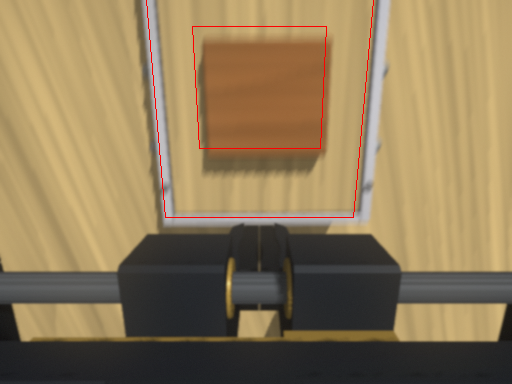

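The wrist view shows the real guides about 6 mm further to box +x than my overlay: the inner edge at the bottom left is near (172,213), and the overlay has (165,217). The block front is near row 152 and the fingertips are clear, between the block and the end strip. I descend and push.

Call:
arm_command(deltas=[[[0, 0.6, 0.06], 0, -1], [[0, 0.6, 0], 0, -1], [[0, 0.6, 0], 0, -1], [[0, 0.5, 0], 0, -1], [[0, 0.3, 0], 0, -1], [[0, 0.18, 0], 0, -1], [[0, 0, 0], 0, -1]])

```text
time_s: 4.15
ee_pos: [0.4989, -0.2285, 0.0989]
orientation: [-90.1, 0.0, -104.6]
force: [-0.1, 0.3, 0.8]
gripper_width: 0.004
```

Call:
arm_command(deltas=[[[-0.2, 0, 0], 0, -1], [[-0.2, 0, 0], 0, -1], [[-0.2, 0, 0], 0, -1], [[-0.2, 0, 0], 0, -1], [[-0.2, 0, 0], 0, -1], [[-0.2, 0, 0], 0, -1]])

```text
time_s: 4.75
ee_pos: [0.5157, -0.1706, 0.1012]
orientation: [-89.8, -0.1, -104.5]
force: [-1.6, -5.8, 4.4]
gripper_width: 0.008
```

Call:
arm_command(deltas=[[[-0.25, 0, 0], 0, -1], [[-0.25, 0, 0], 0, -1], [[-0.25, 0, 0], 0, -1], [[-0.25, 0, 0], 0, -1], [[-0.25, 0, 0], 0, -1], [[-0.25, 0, 0], 0, -1], [[-0.25, 0, 0], 0, -1], [[-0.25, 0, 0], 0, -1], [[-0.25, 0, 0], 0, -1], [[-0.25, 0, 0], 0, -1], [[-0.25, 0, 0], 0, -1], [[-0.25, 0, 0], 0, -1]])

```text
time_s: 5.95
ee_pos: [0.5527, -0.025, 0.101]
orientation: [-89.9, -0.1, -104.5]
force: [-0.7, -6.6, 5.1]
gripper_width: 0.009
```

Call:
arm_command(deltas=[[[-0.14, 0, 0], 0, -1], [[-0.14, 0, 0], 0, -1], [[-0.14, 0, 0], 0, -1], [[0, 0, 0], 0, -1]])

```text
time_s: 6.35
ee_pos: [0.5575, -0.0037, 0.1]
orientation: [-90.0, 0.1, -104.5]
force: [-0.3, 0.3, -0.3]
gripper_width: 0.003
```

Call:
arm_command(deltas=[[[-0.08, 0, 0], 0, -1], [[-0.08, 0, 0], 0, -1], [[-0.08, 0, 0], 0, -1], [[-0.04, 0, 0], 0, -1]])

```text
time_s: 6.75
ee_pos: [0.5607, 0.0084, 0.0998]
orientation: [-90.0, -0.0, -104.5]
force: [-1.2, -5.1, 2.6]
gripper_width: 0.007
```

```bash
python3 - <<'E'
from workcell import ctrl
import cv2,numpy as np
from h import *
p=np.load("p.npy");s=ctrl.state();print(s["force"],w2b(p,s["ee_pos"]))
f=ctrl.grab_frame("side")
print(proj(f,[s["ee_pos"]]))
cv2.imwrite("pics/v5.png",cv2.resize(f["pixels"][110:270,180:340],None,fx=3.5,fy=3.5,interpolation=2))
E
```

```text
[-1.19174204 -5.11304667  2.61232894] [0.00117487 0.05207421 0.09982554]
[[251.34126428 194.14538912]]
```

View pics/v5.png

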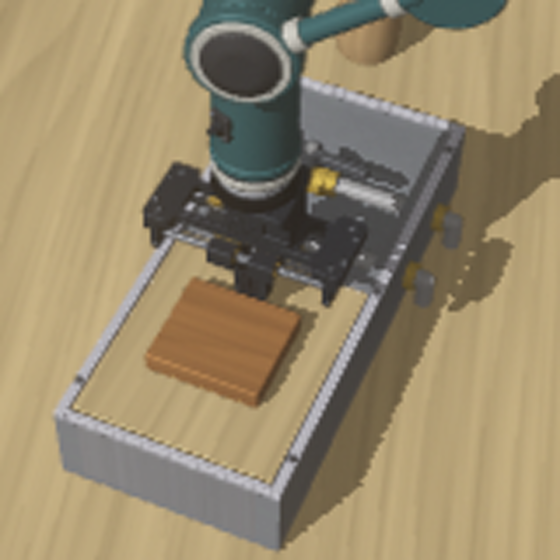

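The cover is over the deck with a gap of only a few mm to the far stop. I creep on until the force rises.

Call:
arm_command(deltas=[[[-0.06, 0, 0], 0, -1], [[-0.06, 0, 0], 0, -1], [[0, 0, 0], 0, -1]])

```text
time_s: 7.1
ee_pos: [0.5623, 0.0117, 0.0998]
orientation: [-89.9, -0.3, -104.4]
force: [-2.1, -13.0, 3.8]
gripper_width: 0.004
```

Call:
arm_command(deltas=[[[-0.04, 0, 0], 0, -1], [[0, 0, 0], 0, -1]])

```text
time_s: 7.3
ee_pos: [0.5624, 0.0118, 0.0998]
orientation: [-90.0, -0.5, -104.4]
force: [-2.4, -20.4, 5.1]
gripper_width: 0.007
```

The force has risen to 20 N, so the cover is at the stop. I back off and go up to look into the well.

Call:
arm_command(deltas=[[[0.3, 0, 0], 0, -1], [[0.1, -0.5, 0], 0, -1], [[0.1, -0.8, 0], 0, -1], [[0.2, -0.8, 0.1], 0, -1], [[0.8, -0.8, 0], 0, -1], [[0.8, -0.3, 0], 0, -1], [[0.8, 0, 0], 0, -1], [[0.8, 0, 0], 0, -1], [[0.6, 0, 0], 0, -1], [[0.4, 0, 0], 0, -1], [[0.2, 0, 0], 0, -1], [[0, 0, 0], 0, -1]])

```text
time_s: 8.5
ee_pos: [0.5046, -0.2276, 0.2544]
orientation: [-90.0, 0.1, -104.6]
force: [-0.1, 0.1, -0.3]
gripper_width: 0.004
```

```bash
python3 - <<'E'
from workcell import ctrl
import cv2,numpy as np
from h import *
p=np.load("p.npy");s=ctrl.state();print(s["ee_pos"],s["orientation"],w2b(p,s["ee_pos"]))
f=ctrl.grab_frame("wrist")
import pickle;pickle.dump(f,open("w.pkl","wb"))
for n in ("marked_spindle","marked_tip","plain_spindle","plain_tip","marked_handle"):
    print(n,[(np.round(r["point"],1),round(r["score"],2),(w2b(p,unproj(f,r["point"][::-1],.072))*1e3).round()) for r in ctrl.spot_in(n,f)[:2]])
cv2.imwrite("pics/v6.png",cv2.resize(f["pixels"][:260],None,fx=1.5,fy=1.5,interpolation=2))
E
```

```text
[ 0.50457024 -0.22755626  0.25442621] [-9.00395889e+01  7.70698646e-02 -1.04621566e+02] [ 0.00710218 -0.19041903  0.25442621]
marked_spindle [(array([ 74.5, 265.7]), 0.57, array([ 13., -87.,  72.])), (array([146.4, 268.7]), 0.49, array([  17., -161.,   72.]))]
marked_tip [(array([ 65.9, 279.1]), 0.94, array([ 27., -79.,  72.]))]
plain_spindle []
plain_tip [(array([148.2, 266.3]), 0.96, array([  14., -163.,   72.]))]
marked_handle [(array([ 64.5, 277.4]), 0.74, array([ 25., -77.,  72.]))]
```

View pics/v6.png

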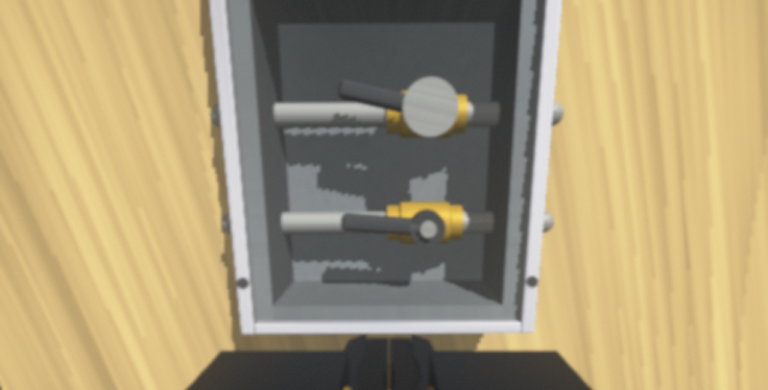

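The wrist view shows the disc of the marked valve at about (431,107), its tip at about (343,88), the plain stub at (428,229) and the plain tip at (343,223). The marked valve is the far one, at y = -82.

```bash
python3 - <<'E'
from h import *
import pickle
f=pickle.load(open("w.pkl","rb"));p=np.load("p.npy")
m=np.array([[431,107],[428,229],[343,88],[343,223],[245,322],[523,320]])/1.5-1/6
Z=[.076,.076,.072,.072,.093,.093]
B=np.array([[.030,-.082],[.030,-.165]])
W=np.array([unproj(f,u,z) for u,z in zip(m,Z)])
print([(w2b(p,w)*1e3).round(1) for w in W])
r=least_squares(lambda q:np.r_[[w2b(q,W[i])[:2]-B[i] for i in(0,1)]].ravel().tolist()+[(q[2]-p[2])*.05],p)
q=r.x;print("new p",q,r.fun)
print([(w2b(q,w)*1e3).round(1) for w in W]);np.save("q.npy",q)
E
```

```text
[array([ 34.8, -84.1,  76. ]), array([  34.9, -166.7,   76. ]), array([-24.9, -71.7,  72. ]), array([ -27., -163.,   72.]), array([ -97.7, -232.4,   93. ]), array([ 103.9, -230.2,   93. ])]
new p [ 0.55040273 -0.04469464 -0.25731543] [-1.90822097e-05 -2.09937917e-04  1.90822212e-05  2.09937912e-04
  3.16758374e-05]
[array([ 30. , -82.2,  76. ]), array([  30. , -164.8,   76. ]), array([-29.7, -69.8,  72. ]), array([ -31.9, -161.1,   72. ]), array([-102.6, -230.4,   93. ]), array([  99. , -228.3,   93. ])]
```

Call:
arm_command(deltas=[[[-0.5, 0, -0.2], 0, -1], [[-0.5, 0, -0.2], 0, -1], [[-0.41, 0, 0], 0, -1], [[0, 0.6, 0], 0, -1], [[0, 0.7, 0], 0, -1], [[0, 0.7, 0], 0, -1], [[0, 0.4, 0], 0, -1], [[0, 0, 0], 0, -1]])

```text
time_s: 9.6
ee_pos: [0.5005, -0.1522, 0.1314]
orientation: [-90.4, 0.0, -104.5]
force: [-0.9, 0.4, 0.1]
gripper_width: 0.005
```

```bash
python3 - <<'E'
from workcell import ctrl
import cv2
from h import *
q=np.load("q.npy");s=ctrl.state();print(w2b(q,s["ee_pos"])*1e3,s["force"])
f=ctrl.grab_frame("wrist");cv2.imwrite("pics/v7.png",f["pixels"])
E
```

```text
[ -20.85002576 -116.67503309  131.41155804] [-0.8828031   0.42648245  0.11135435]
```

View pics/v7.png

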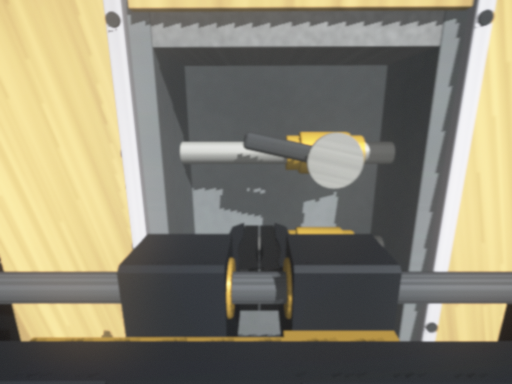

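The fingers (near column 260, row 235) are over the free floor between the two handles, with the marked bar ahead at (245–310, 145). I descend and sweep.

Call:
arm_command(deltas=[[[0, 0.4, 0], 0, -1], [[0, 0.4, 0], 0, -1], [[0, 0.35, 0], 0, -1], [[0, 0.2, 0], 0, -1], [[0, 0, 0], 0, -1]])

```text
time_s: 10.15
ee_pos: [0.5033, -0.1538, 0.0676]
orientation: [-90.0, 0.0, -104.5]
force: [-0.8, 0.4, -0.2]
gripper_width: 0.005
```

Call:
arm_command(deltas=[[[-0.18, 0, 0], 0, -1], [[-0.18, 0, 0], 0, -1], [[-0.16, 0, 0], 0, -1], [[-0.12, 0, -0.02], 0, -1], [[-0.12, 0, -0.02], 0, -1], [[0, 0, 0], 0, -1]])

```text
time_s: 10.75
ee_pos: [0.5114, -0.1162, 0.0682]
orientation: [-89.9, -0.0, -104.5]
force: [-0.2, -1.6, 1.9]
gripper_width: 0.008
```

Call:
arm_command(deltas=[[[0.04, 0.09, 0], 0, -1], [[-0.18, 0, -0.02], 0, -1], [[-0.14, 0, -0.02], 0, -1], [[-0.14, 0, 0.066], 0, -1], [[-0.14, 0, 0.066], 0, -1], [[-0.1, 0, 0.1], 0, -1], [[-0.1, 0, 0.1], 0, -1], [[0, 0, 0], 0, -1]])

```text
time_s: 11.55
ee_pos: [0.5355, -0.0827, 0.063]
orientation: [-90.0, 0.1, -104.5]
force: [-1.1, -0.5, -0.3]
gripper_width: 0.005
```

Call:
arm_command(deltas=[[[-0.067, 0, 0.114], 0, -1], [[-0.067, 0, 0.114], 0, -1], [[0, 0, 0], 0, -1]])

```text
time_s: 11.85
ee_pos: [0.5483, -0.0797, 0.0632]
orientation: [-89.9, 0.0, -104.5]
force: [0.6, -0.0, -0.2]
gripper_width: 0.006
```

Call:
arm_command(deltas=[[[0, 0, 0.06], 0, -1], [[0, 0, 0.06], 0, -1], [[0, 0, 0], 0, -1]])

```text
time_s: 12.15
ee_pos: [0.5513, -0.0803, 0.0629]
orientation: [-90.3, 0.1, -104.5]
force: [-7.0, 4.4, 5.0]
gripper_width: 0.004
```

```bash
python3 - <<'E'
from workcell import ctrl
import cv2
from h import *
q=np.load("q.npy");s=ctrl.state();print(w2b(q,s["ee_pos"])*1e3,s["force"])
f=ctrl.grab_frame("scene");cv2.imwrite("pics/v8.png",cv2.resize(f["pixels"][110:250,190:330],None,fx=4,fy=4,interpolation=2))
E
```

```text
[  9.90596042 -34.22005044  62.89763027] [-7.034884    4.39541105  4.96256699]
```

View pics/v8.png

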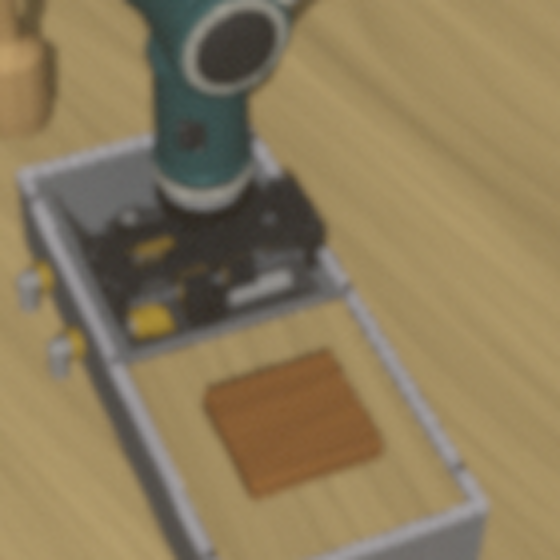

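The cover is still at the far end, and the handle is hidden by the gripper. An 8 N reaction suggests the stop, so I press slightly further to confirm.

Call:
arm_command(deltas=[[[0, 0, 0.05], 0, -1], [[0, 0, 0.03], 0, -1], [[0, 0, 0], 0, -1]])

```text
time_s: 12.5
ee_pos: [0.5516, -0.0803, 0.0627]
orientation: [-90.7, 0.1, -104.5]
force: [-17.4, 8.0, 14.2]
gripper_width: 0.004
```

The tool barely moved while the force rose to about 19 N, so the handle is at its stop. I release, lift and look.

Call:
arm_command(deltas=[[[0, 0, -0.2], 0, -1], [[0.1, 0, -0.2], 0, -1], [[0, 0, 0], 0, -1], [[0, -0.6, 0], 0, -1], [[0, -0.8, 0], 0, -1], [[0, -0.9, 0], 0, -1], [[0, -0.9, 0], 0, -1], [[0.7, -0.6, 0], 0, -1], [[0.8, 0, 0], 0, -1], [[0.8, 0, 0], 0, -1], [[0.7, 0, 0], 0, -1], [[0, 0, 0], 0, -1]])

```text
time_s: 13.7
ee_pos: [0.4982, -0.2316, 0.2536]
orientation: [-89.9, -0.1, -104.8]
force: [0.4, -0.3, 0.5]
gripper_width: 0.008
```

```bash
python3 - <<'E'
from workcell import ctrl
import cv2
from h import *
q=np.load("q.npy");s=ctrl.state();print(w2b(q,s["ee_pos"])*1e3,s["force"],s["time_s"])
fs={c:ctrl.grab_frame(c) for c in("wrist","scene","side")}
f=fs["wrist"]
print("proj spindles/tips expected",proj(f,b2w(q,[[.03,-.082,.076],[.03,-.018,.072],[.03,-.165,.076],[-.0319,-.1611,.072],[-.0955,.0055,.091],[.0955,.0055,.091]])).round(1).tolist())
for k in("scene","side"):
    for n,z in(("bowl",.04),("wax_tin",.04),("mallet",.05)):
        print(k,n,[unproj(fs[k],r["point"][::-1],z)[:2].round(3) for r in ctrl.spot_in(n,fs[k])[:1]])
a=cv2.resize(fs["wrist"]["pixels"][:260],(512,260));b=fs["side"]["pixels"][90:350,150:430]
cv2.imwrite("pics/v9.png",np.hstack([a,b]))
E
```

```text
[  -2.96503684 -194.03669621  253.55913923] [ 0.43415996 -0.2587485   0.47573771] 13.7
proj spindles/tips expected [[291.9, 64.2], [293.3, -6.8], [289.7, 147.1], [232.5, 143.1], [153.9, -45.4], [370.9, -45.4]]
scene bowl [array([0.65 , 0.412])]
scene wax_tin [array([0.44 , 0.427])]
scene mallet [array([ 0.496, -0.473])]
side bowl [array([0.658, 0.41 ])]
side wax_tin [array([0.438, 0.429])]
side mallet [array([ 0.483, -0.412])]
```

View pics/v9.png

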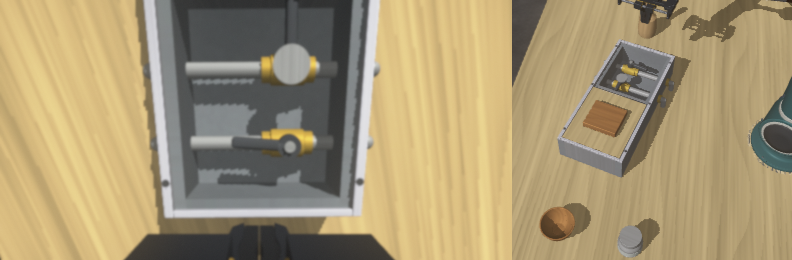

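The wrist view shows the marked bar running straight along box +y: its centre is at column 292, and the hub is at 292. The plain tip is at about (234,143), where (232,143) was expected. In the side view the cover lies at the far end, and the bystanders stand as before.

```bash
python3 -c "
from workcell import ctrl
print(ctrl.sign_off())"
```

```text
the job is handed in; nothing more can be done
None
```

I slid the cover along its guides to the far end stop, then swept the marked handle round to its shut stop. I backed the arm clear and handed the job in at about 14 s of the allowed 51 s. No verdict was reported.

- **Cover:** the push force rose to about 20 N with no further movement, and the last side view shows the cover flat at the far end.
- **Marked handle:** the force rose to about 19 N with no further movement. The last wrist view shows it straight along the box's +y, within about 1 px.
- **Plain handle:** its tip is within about 2 px (roughly 2 mm) of where it was before I pushed the marked handle.
- **Bowl and tin:** both repeat their start positions within 10 mm, which is within the detector's scatter.
- **Mallet:** the scene camera agrees with the start within 7 mm. The side camera's detection was about 50 mm off. I put that down to the gripper hiding the mallet's upper part in that view, and I took no second picture to confirm it.
- **Box pose:** my first fit was about 5 mm off and I corrected it from the wrist view. On the corrected pose, the cover's stop came within 1–2 mm of where it should be.

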